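# Set a sign panel to the flip stop of a board trimmer

### The job

The staff room needs one more sign cut to the length already set on the board trimmer. Swing the raised flip stop down into the panel's path until it is fully seated, then slide the white foam panel along under the cutter bar, square against the fence, and press its end home on the stop: a firm, steady push for about half a second, but not so hard that the soft edge is bruised. Ease off and leave the panel flat, square along the fence and still up against the lowered stop, with the eraser, mug and jug left where they are.

Things in the scene. Friction and masses are not known exactly. Their poses are not given: they have to be found in the camera images.
- fence (a point): Board trimmer's fence: aluminium, 540 long, 30 high above the grey bed, 26 mm thick, yellow scale on top, along the far long side. Point: foot of its inner face at bed height, mid-length. Axes: x level across the bed into the fence (inner face is x = 0), y along the fence to the infeed end (the panel must travel to -y), z up. The bed is 20 mm above the table, from x -280 to +60, y -280 to +280 mm.
- cutter_bar (a point): The trimmer's cutter bar, fixed, 30 mm wide, crossing the bed at y = +70 mm of the fence point, x -260 to +40. Point: middle of its top, 50 mm above the bed; same axes as the fence. It is lifted, underside 32 mm above the bed: the panel passes under it. A black cutter head (56 x 52 mm, top 69 mm above the bed) is parked on it round x = -228; end posts 54 mm high.
- carriage: Aluminium stop carriage, 44 x 44 mm, clamped on the fence between y = -170 and -110 mm of the fence point; it will not shift. It carries flag, screw and tip. Origin: mid-width, 2 mm in front of the fence's inner face, 31 mm above the bed; axes as the fence's.
- flag_hinge (a point): The flag's hinge pin on the carriage: 53 mm above the bed, 9 mm behind the fence's inner face, mid-width of the flag. The pin runs along the fence.
- flag (a joint): Angle of the flip flag, rad: 0 = down, seated on its solid limit, arm level and square to the fence; pi/2 = arm straight up. It starts at 1.2 to 1.75. The hinge is stiff (friction 0.14 N m) and stays where it is left: push on the back of the arm, follow it round, and press the last bit down to 0.
- flag_arm (a point): Point on the back (when down: upper) face of the flag's arm, mid-width, 55 mm out from the hinge pin; moves with the flag. The aluminium arm is 24 mm wide along the fence, 10 mm thick, reaches 74 mm out from the pin; this face lies 7 mm off the pin's axis. Near its end a nose 22 mm (across) x 16 mm (along the fence) hangs down to 2 mm above the bed when the flag is down.
- flag_nose (a point): Point on the nose's face towards the oncoming panel (+y), on the axis of a fine-adjusting screw; when down 51 mm in front of the fence, 8 mm above the bed. The screw ends in a white nylon tip, 11 mm across, for the panel's end. It stands 5 to 15 mm out of this face, different each time and not measured: find it by feel. Its first 2 mm are sprung (under 0.3 N), then solid.
- panel: White rigid PVC-foam panel, 110 (x) x 270 (y) x 10 mm, about 165 g, loose on the bed under the cutter bar. Origin: centre of underside; y along its length to the infeed end. Set: far edge on the fence (origin 55 mm from it), -y end on the tip. Slides with 0.7 to 3 N. Home is on the tip's solid: 6 to 12 N there for half a second is right; over 15 N bruises the edge.
- eraser: Bystander: blue whiteboard eraser, 50 x 110 x 28 mm, lying on the near side of the bed. Origin: centre of its underside.
- mug: Bystander: white mug, 80 mm across, 95 mm high, on the table to the right of the trimmer. Origin: centre of its underside.
- jug: Bystander: steel vacuum jug, 124 mm across, 212 mm high, on the table to the right of the trimmer. Origin: centre of its underside.

How it is judged:
On the way, in this order (a step that is already met when the one before it is completed fails the run):
1. the flag is fully down (value of joint flag below 0.04 rad), for 0.3 s.
2. the panel, square along the fence, is pressed against the lowered stop with over 5 N (value of joint flag below 0.04 rad and contact force between panel and carriage above 5 N and x of panel in the frame of fence above -0.057 m and angle between the y axis of panel and the y axis of fence, either way round below 0.012 rad and angle between panel's own z axis and vertical below 0.03 rad), for 0.3 s.
At the end, for the whole second after the job is handed in: the flag is down (within 0.04 rad); the panel lies flat and at rest on the infeed side of the stop, its end still touching the stop's sprung tip (so within 2 mm of fully home), its far edge within 2 mm of the fence and parallel to it within 0.012 rad (value of joint flag below 0.04 rad and contact force between panel and carriage above 0.02 N and y of panel in the frame of flag_nose between 0.136 and 0.152 m and x of panel in the frame of fence above -0.057 m and angle between the y axis of panel and the y axis of fence, either way round below 0.012 rad and angle between panel's own z axis and vertical below 0.03 rad and linear speed of panel below 0.005 m/s).
It fails at once if the panel's edge is bruised: pressed against the stop with over 15 N (contact force between panel and carriage above 15 N).
It fails at once if the eraser, mug or jug is moved by over 20 mm (distance of any of eraser, mug, jug from where it was at the start of the episode above 0.02 m).
It also fails if it takes over 72 s, if anything falls off the work surface, if the arm or the gripper's body presses on something with over 40 N, if the wrist force passes 120 N, or if a joint passes its speed limit or range.

### The arm

A 6-joint arm with a two-finger parallel gripper is mounted at the origin on the work surface. World frame = base frame: x ahead of the robot, y to its left, z up, the work surface at z = 0. Lengths are in m, angles in rad, forces in N, time in s.
With the tool pointing down it reaches from about 0.3 to 0.875 m from the base axis. Payload 4.2 kg.
Tool frame: the origin (TCP) lies at the centre of the arm's flange, where the gripper is bolted on; the fingertips stand 173 mm ahead of it and the grasp point (between the pads) lies 155 mm ahead of it; z points along the fingers, y is the line along which they close (so a half turn about z gives the same grasp; the last joint's range is limited). The gripper opens to 85 mm and grips with 20 to 120 N. Pads are 22 mm wide; open, the fingers measure 114 mm over their backs; the gripper's body (76 mm by 85 mm) begins 54 mm behind the grasp point. The pads swing forward as they close: fully open they stand 13 mm farther back than shut.
Start: joints at [1.319, 0.32, 1.565, -0, 1.257, -0.02], TCP at [0.132, 0.56, 0.405] pointing down, gripper open.
Joint ranges: [-3.11, 3.11], [-0.84, 2.01], [0.21, 2.61], [-1.34, 4.49], [0.05, 2.63], [-2.56, 2.56]. Speed limits (rad/s): [2.57, 2.57, 3.14, 3.14, 3.14, 3.14].

### API

Orientations are given as a rotation vector (axis times angle).
In Python, from station import status, optics, hand_in gives the robot as it stands. The module is installed in compiled form; this text tells all that it offers.
- The arm moves only by the tool drive_tool, never from a script. Its argument "series" is a list of rows, each an object with "dp": the shift along the tool's x, y, z in mm, a list of three; "rot": the turn, a rotation vector about the tool's x, y, z in degrees, a list of three; "gripper": the opening in per cent of the stroke, from 0 (shut) to 100 (fully open). A call has 1 to 8 rows; each row shifts and turns the commanded pose from where the row before left it, along the tool's axes as they then stand; what a row does not reach is not made up. A row lasts 1/10 s, in which the tool goes at most 50 mm and 8.59 degrees, less where a joint would pass 70% of its speed; a pose out of reach is approached as far as the arm can. A call with a gripper value outside its range is refused whole. The fingers move at their own pace and stop on an object; "grip_force" is the grip in N (left out, the last holds). Time passes only in rows, so rows that do not move let the fingers close. It gives the time, the measured TCP pose, the force, the opening and the grip force at its end, in the units of the state.
- status.sense(): the state, without advancing time (a new reading comes with each control period).
- optics.read_camera(name): name is "scene" or "top" or "wrist"; returns (picture, depth): 400x640x3 uint8, red, green, blue; 400x640 float32, m along the optical axis (not along the pixel's ray), 0 where there is no reading.
- optics.calibration(name): a dict with "fx", "fy", "cx", "cy" (pixels), "R" (3x3) and "t" (3): a world point X has camera coordinates R X + t. Camera axes: x right, y down, z forward; pixel columns grow to the right and rows downward; lengths in m; the calibration is good to about 2 mm. A picture is of the moment at which its call begins: read the wrist's pose just before it. calibration takes no time and is no camera call; for the wrist camera it gives the pose at the moment of the call.
- hand_in(): hands the job in; it is judged then, once.
The state is a dict: "time": time; "joint_positions": joint angles; "qvel": joint speeds; "joint_torque": joint torques, N m; "eef_pos": TCP position; "tcp_rot": TCP orientation; "wrist_force": force on the tool from outside, world axes, zero at the start; "moment": the same for the moment, N m; "finger_gap": finger opening in m; "gripper_force": force on a finger pad.
Only numpy, scipy, OpenCV 4.12 (cv2) and the standard library are available. Lean on these libraries where they do the work, as an engineer would, in place of code of your own. Each camera call takes 0.05 s, during which the arm holds its last target. There are 200 camera calls.

## Working session

There is one attempt and no reset: what is moved stays moved. The work goes in short steps, Python scripts to look and compute and a tool call to move; the robot and the scene stay as the last step left them, time stands still between calls to the robot, and variables do not carry over. Pictures are saved under pics/ and viewed, at most 10 in all, crops included, and the job is handed in when it is done.

Besides the shell and the picture viewer there is one more tool, called after "Request:" as a command line: name --argument value ..., lists and objects as JSON in quotes. drive_tool: Moves the arm, as the interface text tells. Its arguments: {"type":"object","properties":{"series":{"type":"array"},"grip_force":{"type":"number"}},"required":["series"]}

```bash
mkdir -p pics
cat > h.py <<'E'
import numpy as np, cv2
from station import status, optics, hand_in
def shot(n,f):
    s=status.sense(); c=optics.calibration(n); p,d=optics.read_camera(n)
    cv2.imwrite(f'pics/{f}.png',p[:,:,::-1]); np.savez(f'pics/{f}.npz',p=p,d=d,R=c['R'],t=c['t'],k=[c['fx'],c['fy'],c['cx'],c['cy']]); return s
def cloud(f):
    z=np.load(f'pics/{f}.npz'); d=z['d']; fx,fy,cx,cy=z['k']; v,u=np.mgrid[:400,:640]
    P=np.stack([(u-cx)/fx*d,(v-cy)/fy*d,d],-1); W=(P-z['t'])@z['R']; W[d==0]=np.nan; return W,z['p']
E
python3 - <<'E'
from h import *
s=shot('top','top1'); shot('scene','scene1')
print({k:np.round(v,3) for k,v in s.items()})
a=cv2.imread('pics/top1.png');b=cv2.imread('pics/scene1.png')
E
```

```text
{'time': np.float64(0.0), 'joint_positions': array([ 1.319,  0.32 ,  1.566,  0.   ,  1.257, -0.02 ]), 'qvel': array([-0.002,  0.001, -0.001, -0.001,  0.002, -0.001]), 'joint_torque': array([-1.0000e-03, -4.1553e+01, -2.3416e+01, -0.0000e+00,  8.0000e-03,
       -0.0000e+00]), 'eef_pos': array([0.132, 0.559, 0.404]), 'tcp_rot': array([-3.63e-01, -3.12e+00,  3.00e-03]), 'wrist_force': array([ 1.466, -0.542,  0.485]), 'moment': array([-0.027,  0.03 ,  0.007]), 'gripper_force': np.float64(0.0), 'finger_gap': np.float64(0.086)}
```

View pics/top1.png

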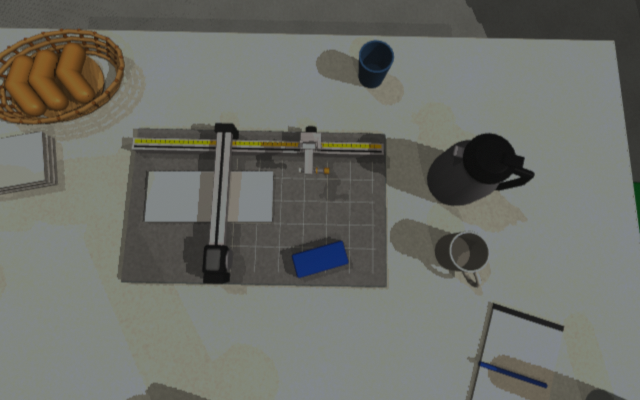

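View pics/scene1.png

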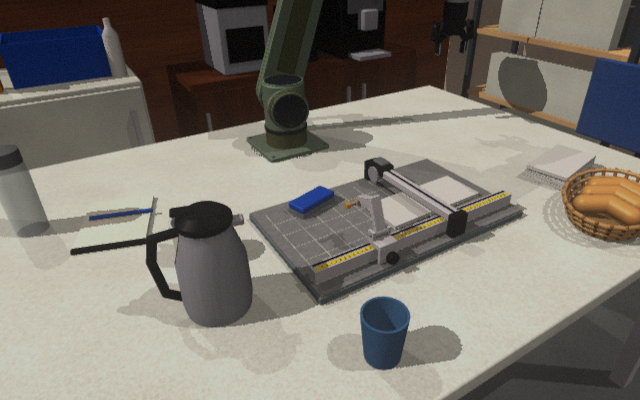

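The top view shows the trimmer: fence along row ~148 (cols 133–385), panel (145–273, 170–222), cutter bar at col ~220, raised flag near (308,155), eraser (320,259). The scene view confirms that the flag stands up.

Run:
```python
from h import *
W,p=cloud('top1'); z=W[...,2]
for (u,v) in [(135,275),(380,275),(380,220),(210,200),(160,195),(250,195),(160,143),(370,147),(320,259),(486,158),(468,250),(310,138),(308,152),(308,165),(326,170)]: print(u,v,np.round(W[v,u],4),p[v,u])
hsv=cv2.cvtColor(p,cv2.COLOR_RGB2HSV)
def rect(m,name):
    m=m.astype(np.uint8); n,l,st,c=cv2.connectedComponentsWithStats(m)
    for i in range(1,n):
        if st[i,4]>150:
            q=W[l==i]; q=q[~np.isnan(q[:,0])]; r=cv2.minAreaRect((q[:,:2]*1000).astype(np.float32)); print(name,st[i],np.round(r[0],1),np.round(r[1],1),round(r[2],2),'z',np.round(np.median(q[:,2]),4), np.round(cv2.boxPoints(r),0).tolist())
bed=np.zeros(z.shape,bool); bed[125:290,115:392]=1
rect(bed&(hsv[...,1]>150)&(hsv[...,0]>20)&(hsv[...,0]<35),'scale')
rect(bed&(hsv[...,0]>100)&(hsv[...,0]<130)&(hsv[...,1]>150),'eraser')
rect(bed&(hsv[...,2]>140)&(hsv[...,1]<60)&(z>.022)&(z<.04),'panel')
rect(bed&(z>.045)&(z<.056),'fencetop')
rect(bed&(z>.08),'high')
```

```text
135 275 [0.3726 0.2499 0.0185] [72 70 66]
380 275 [ 0.3794 -0.2644  0.0198] [82 80 76]
380 220 [ 0.496  -0.2661  0.0177] [76 74 70]
210 200 [0.5321 0.1002 0.0311] [99 95 87]
160 195 [0.5413 0.208  0.0304] [127 132 132]
250 195 [0.5446 0.0158 0.0291] [127 132 134]
160 143 [0.6514 0.21   0.0488] [120 121  57]
370 147 [ 0.6499 -0.241   0.0509] [95 75 18]
320 259 [ 0.411  -0.1374  0.0461] [ 16  44 107]
486 158 [ 0.5862 -0.4197  0.2038] [17 17 16]
468 250 [ 0.4347 -0.4601  0.0041] [74 70 63]
310 138 [ 0.6635 -0.112   0.0634] [124 119 115]
308 152 [ 0.6119 -0.1115  0.1341] [128 129 126]
308 165 [ 0.5881 -0.1118  0.1276] [127 126 123]
326 170 [ 0.5802 -0.1464  0.122 ] [130  97  27]
scale [135 139  81   6 267] [655.3 177.8] [171.6   8.4] 89.82 z 0.0498 [[651.0, 92.0], [659.0, 92.0], [660.0, 264.0], [651.0, 264.0]]
scale [232 142  67   5 216] [654.3 -14.8] [142.    8.5] 89.97 z 0.0496 [[650.0, -86.0], [658.0, -86.0], [659.0, 56.0], [650.0, 56.0]]
scale [322 144  59   4 194] [ 652.9 -200.3] [  8.7 125.3] 0.58 z 0.0495 [[648.0, -138.0], [649.0, -263.0], [658.0, -263.0], [657.0, -138.0]]
eraser 
[... 271 characters left out ...]
 269.0]]
fencetop [231 139  73  15 816] [647.1 -20.6] [ 29.7 153.7] 0.2 z 0.0495 [[632.0, 56.0], [633.0, -98.0], [662.0, -97.0], [662.0, 56.0]]
fencetop [320 142  64  14 750] [ 646.9 -201.7] [136.   27.5] 89.67 z 0.0493 [[633.0, -270.0], [660.0, -270.0], [661.0, -134.0], [634.0, -134.0]]
fencetop [ 292  241   56   37 1152] [ 411.  -136.7] [ 49.  108.5] 16.41 z 0.047 [[372.0, -92.0], [403.0, -196.0], [450.0, -182.0], [419.0, -78.0]]
high [299 141  30  34 435] [ 612.6 -120. ] [86.1 49. ] 11.0 z 0.1269 [[566.0, -104.0], [575.0, -152.0], [660.0, -136.0], [650.0, -88.0]]
high [203 247  22  27 387] [407.1  71.6] [38.1 50.6] 86.68 z 0.087 [[381.0, 54.0], [431.0, 51.0], [433.0, 89.0], [383.0, 92.0]]
```

Run:
```python
from h import *
W,p=cloud('top1'); z=W[...,2]
g=p.min(-1).astype(int)
m=np.zeros(z.shape,bool); m[150:235,130:290]=1
m&=(g>85)&(z>.024)&(z<.036)
n,l,st,c=cv2.connectedComponentsWithStats(m.astype(np.uint8))
for i in range(1,n):
    if st[i,4]>300:
        q=W[l==i]; r=cv2.minAreaRect((q[:,:2]*1000).astype(np.float32)); print(st[i],np.round(r[0],1),np.round(r[1],1),round(r[2],2),np.round(cv2.boxPoints(r),0).tolist())
for f in ['top1','scene1']:
    W,p=cloud(f); W=W.reshape(-1,3)
    s=W[(abs(W[:,1]+.115)<.05)&(W[:,0]>.55)&(W[:,0]<.72)&(W[:,2]>.058)&(W[:,2]<.2)]
    print(f,len(s))
    for a in np.arange(.06,.16,.01):
        q=s[(s[:,2]>=a)&(s[:,2]<a+.01)]
        if len(q)>3: print(round(a,2),len(q),'x',np.round(np.percentile(q[:,0],[2,50,98]),3),'y',np.round(np.percentile(q[:,1],[2,50,98]),3))
```

```text
[ 145  172   69   50 3226] [539.9 167.3] [107.9 142.1] 0.98 [[485.0, 237.0], [487.0, 95.0], [595.0, 97.0], [593.0, 239.0]]
[ 227  172   47   50 2177] [542.1  15.1] [108.   94.9] 0.92 [[487.0, 62.0], [489.0, -33.0], [597.0, -31.0], [595.0, 63.0]]
top1 725
0.06 207 x [0.633 0.664 0.676] y [-0.133 -0.114 -0.091]
0.07 56 x [0.634 0.643 0.652] y [-0.136 -0.12  -0.088]
0.08 44 x [0.635 0.643 0.651] y [-0.134 -0.127 -0.09 ]
0.1 9 x [0.63  0.638 0.64 ] y [-0.124 -0.118 -0.109]
0.11 97 x [0.574 0.58  0.636] y [-0.15  -0.131 -0.094]
0.12 126 x [0.572 0.583 0.598] y [-0.146 -0.112 -0.104]
0.13 108 x [0.593 0.606 0.618] y [-0.119 -0.112 -0.104]
0.14 65 x [0.616 0.621 0.625] y [-0.123 -0.113 -0.1  ]
scene1 1095
0.06 267 x [0.643 0.663 0.68 ] y [-0.135 -0.115 -0.092]
0.07 113 x [0.64  0.653 0.656] y [-0.137 -0.116 -0.092]
0.08 101 x [0.638 0.648 0.655] y [-0.134 -0.117 -0.091]
0.09 62 x [0.637 0.645 0.647] y [-0.125 -0.115 -0.101]
0.1 83 x [0.582 0.64  0.644] y [-0.129 -0.119 -0.101]
0.11 174 x [0.578 0.594 0.64 ] y [-0.153 -0.122 -0.103]
0.12 134 x [0.577 0.624 0.637] y [-0.134 -0.119 -0.102]
0.13 92 x [0.598 0.629 0.634] y [-0.125 -0.116 -0.102]
0.14 42 x [0.619 0.627 0.63 ] y [-0.125 -0.114 -0.102]
```

Request:
drive_tool --series '[{"dp":[0,0,0],"rot":[0,0,0],"gripper":0},{"dp":[0,-50,0],"rot":[0,0,6.6],"gripper":0}]'

```text
time: 0.3
eef_pos: [0.1215, 0.5143, 0.4032]
tcp_rot: [0.547, 3.094, 0.003]
wrist_force: [-0.4, -1.0, -0.2]
finger_gap: 0.0589
gripper_force: 0.0
```

Flag lean is about 1.25 rad and its centre is at y≈-0.1135. The panel is centred at (0.541, 0.102), 40 mm off the fence, turned by about 0.9°. I'll align the tool and go behind the flag.

Request:
drive_tool --series '[{"dp":[0,0,0],"rot":[0,0,-7],"gripper":0},{"dp":[0,0,0],"rot":[0,0,-7],"gripper":0},{"dp":[0,0,0],"rot":[0,0,-5.7],"gripper":0},{"dp":[-33,-37,0],"rot":[0,0,0],"gripper":0},{"dp":[-33,-37,0],"rot":[0,0,0],"gripper":0},{"dp":[-33,-37,0],"rot":[0,0,0],"gripper":0},{"dp":[-33,-37,0],"rot":[0,0,0],"gripper":0},{"dp":[-33,-37,0],"rot":[0,0,0],"gripper":0}]'

```text
time: 1.1
eef_pos: [0.2858, 0.3238, 0.4048]
tcp_rot: [0.004, 3.141, 0.001]
wrist_force: [0.5, 0.4, 0.4]
finger_gap: -0.0003
gripper_force: 0.0
```

Request:
drive_tool --series '[{"dp":[-33,-37,0],"rot":[0,0,0],"gripper":0},{"dp":[-33,-37,0],"rot":[0,0,0],"gripper":0},{"dp":[-33,-37,0],"rot":[0,0,0],"gripper":0},{"dp":[-33,-37,0],"rot":[0,0,0],"gripper":0},{"dp":[-33,-37,0],"rot":[0,0,0],"gripper":0},{"dp":[-33,-37,0],"rot":[0,0,0],"gripper":0},{"dp":[-33,-37,0],"rot":[0,0,0],"gripper":0},{"dp":[0,0,0],"rot":[0,0,0],"gripper":0}]'

```text
time: 1.9
eef_pos: [0.5183, 0.0619, 0.4042]
tcp_rot: [0.014, 3.14, -0.003]
wrist_force: [-0.9, 0.3, 0.6]
finger_gap: 0.0001
gripper_force: 0.0
```

Request:
drive_tool --series '[{"dp":[-34,-35,0],"rot":[0,0,0],"gripper":0},{"dp":[-34,-35,0],"rot":[0,0,0],"gripper":0},{"dp":[-34,-35,0],"rot":[0,0,0],"gripper":0},{"dp":[-34,-35,0],"rot":[0,0,0],"gripper":0},{"dp":[-34,-35,0],"rot":[0,0,0],"gripper":0},{"dp":[0,0,0],"rot":[0,0,0],"gripper":0},{"dp":[0,0,0],"rot":[0,0,0],"gripper":0}]'

```text
time: 2.6
eef_pos: [0.6849, -0.1099, 0.4033]
tcp_rot: [-0.006, -3.139, -0.002]
wrist_force: [-0.4, -0.5, 0.0]
finger_gap: -0.0
gripper_force: 0.0
```

Run:
```python
from h import *
s=shot('scene','scene2');print(np.round(s['eef_pos'],4),np.round(s['tcp_rot'],4))
W,p=cloud('scene2'); W=W.reshape(-1,3)
W=W[(abs(W[:,1]+.113)<.06)&(abs(W[:,0]-.68)<.07)&(W[:,2]>.2)&(W[:,2]<.4)]
for a in np.arange(.2,.4,.02):
    q=W[(W[:,2]>=a)&(W[:,2]<a+.02)]
    if len(q)>3: print(round(a,2),len(q),'x',np.round(np.percentile(q[:,0],[2,50,98]),3),'y',np.round(np.percentile(q[:,1],[2,50,98]),3))
im=cv2.imread('pics/scene2.png'); cv2.imwrite('pics/c2.png',cv2.resize(im[60:310,240:560],None,fx=2,fy=2))
```

```text
[ 0.6849 -0.1099  0.4033] [-6.4000e-03 -3.1392e+00 -1.8000e-03]
0.22 59 x [0.681 0.695 0.698] y [-0.122 -0.115 -0.099]
0.24 181 x [0.68  0.693 0.699] y [-0.125 -0.117 -0.097]
0.26 204 x [0.68  0.697 0.7  ] y [-0.141 -0.117 -0.085]
0.28 496 x [0.675 0.698 0.703] y [-0.156 -0.12  -0.069]
0.3 622 x [0.676 0.698 0.704] y [-0.171 -0.119 -0.057]
0.32 670 x [0.68  0.697 0.707] y [-0.17  -0.127 -0.058]
0.34 366 x [0.68  0.697 0.722] y [-0.15  -0.134 -0.077]
0.36 611 x [0.673 0.715 0.724] y [-0.148 -0.135 -0.091]
0.38 634 x [0.672 0.715 0.725] y [-0.148 -0.134 -0.092]
```

View pics/c2.png

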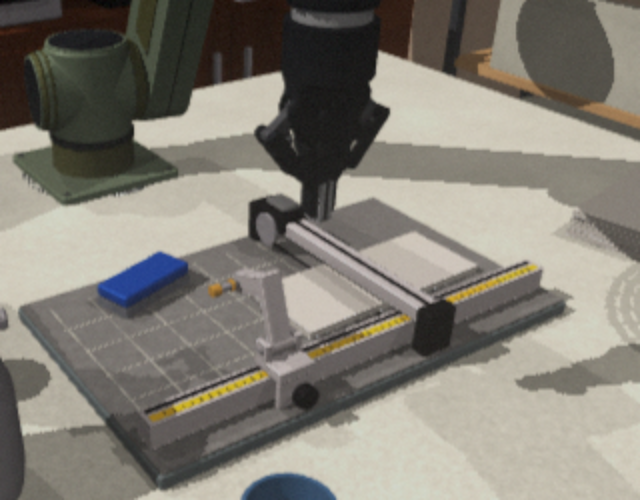

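The crop shows the shut fingers hovering behind and above the upright flag (260,300), with clear space all round.

Request:
drive_tool --series '[{"dp":[0,-3.5,38],"rot":[0,0,0],"gripper":0},{"dp":[0,0,38],"rot":[0,0,0],"gripper":0},{"dp":[0,0,34],"rot":[0,0,0],"gripper":0},{"dp":[12,0,0],"rot":[0,0,0],"gripper":0},{"dp":[12,0,0],"rot":[0,0,0],"gripper":0},{"dp":[6,0,0],"rot":[0,0,0],"gripper":0},{"dp":[5,0,0],"rot":[0,0,0],"gripper":0},{"dp":[0,0,0],"rot":[0,0,0],"gripper":0}]'

```text
time: 3.45
eef_pos: [0.649, -0.1125, 0.2956]
tcp_rot: [0.004, 3.141, 0.0]
wrist_force: [-0.6, 0.1, 0.3]
finger_gap: 0.0
gripper_force: 0.0
```

Request:
drive_tool --series '[{"dp":[6,0,1],"rot":[0,0,0],"gripper":0},{"dp":[6,0,2],"rot":[0,0,0],"gripper":0},{"dp":[6,0,2],"rot":[0,0,0],"gripper":0},{"dp":[6,0,3],"rot":[0,0,0],"gripper":0},{"dp":[6,0,5],"rot":[0,0,0],"gripper":0},{"dp":[0,0,0],"rot":[0,0,0],"gripper":0}]'

```text
time: 4.05
eef_pos: [0.6184, -0.1132, 0.2806]
tcp_rot: [-0.005, -3.138, -0.001]
wrist_force: [-0.3, -0.0, -0.3]
finger_gap: -0.0
gripper_force: 0.0
```

Request:
drive_tool --series '[{"dp":[5,0,6],"rot":[0,0,0],"gripper":0},{"dp":[5,0,7],"rot":[0,0,0],"gripper":0}]'

```text
time: 4.25
eef_pos: [0.6095, -0.1132, 0.2686]
tcp_rot: [0.005, 3.14, -0.001]
wrist_force: [2.1, -1.8, 2.5]
finger_gap: 0.0001
gripper_force: 1.2
```

Run:
```python
from h import *
s=shot('scene','scene3');print(np.round(s['eef_pos'],4),np.round(s['wrist_force'],2))
im=cv2.imread('pics/scene3.png'); cv2.imwrite('pics/c3.png',cv2.resize(im[110:310,300:500],None,fx=3,fy=3,interpolation=2))
```

```text
[ 0.6095 -0.1132  0.2686] [ 2.12 -1.82  2.49]
```

View pics/c3.png

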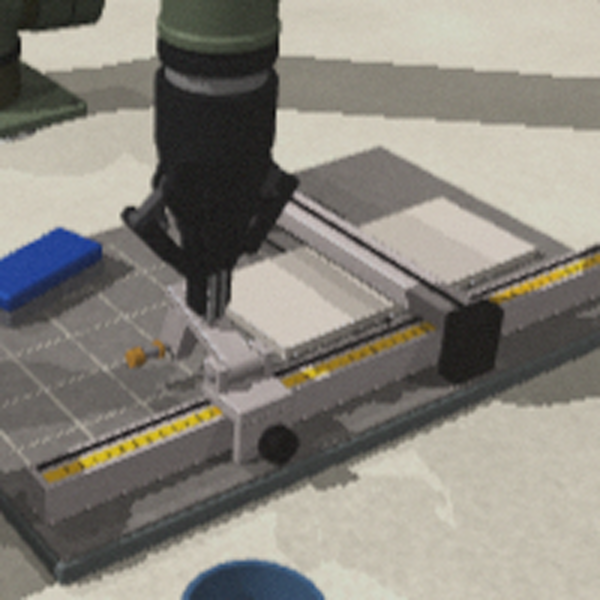

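The flag (185,310 in the crop) has swung partway down under the fingers. I'll press on down.

Request:
drive_tool --series '[{"dp":[4,0,5],"rot":[0,0,0],"gripper":0},{"dp":[2,0,5],"rot":[0,0,0],"gripper":0},{"dp":[1,0,3],"rot":[0,0,0],"gripper":0},{"dp":[0,0,2],"rot":[0,0,0],"gripper":0},{"dp":[0,0,1],"rot":[0,0,0],"gripper":0},{"dp":[0,0,0],"rot":[0,0,0],"gripper":0}]'

```text
time: 4.9
eef_pos: [0.6023, -0.1131, 0.2534]
tcp_rot: [-0.005, -3.14, -0.0]
wrist_force: [-1.8, 0.1, 6.1]
finger_gap: 0.0003
gripper_force: 3.4
```

Request:
drive_tool --series '[{"dp":[0,0,1],"rot":[0,0,0],"gripper":0},{"dp":[0,0,1],"rot":[0,0,0],"gripper":0},{"dp":[0,0,0],"rot":[0,0,0],"gripper":0},{"dp":[0,0,0],"rot":[0,0,0],"gripper":0}]'

```text
time: 5.3
eef_pos: [0.6021, -0.113, 0.2532]
tcp_rot: [-0.005, -3.141, 0.0]
wrist_force: [-4.6, 0.2, 16.4]
finger_gap: -0.0001
gripper_force: 8.1
```

Request:
drive_tool --series '[{"dp":[0,0,-20],"rot":[0,0,0],"gripper":0},{"dp":[0,0,-40],"rot":[0,0,0],"gripper":0},{"dp":[0,0,-45],"rot":[0,0,0],"gripper":0},{"dp":[21,40,0],"rot":[0,0,0],"gripper":100},{"dp":[21,40,0],"rot":[0,0,0],"gripper":100},{"dp":[21,40,0],"rot":[0,0,0],"gripper":100},{"dp":[21,40,0],"rot":[0,0,0],"gripper":100},{"dp":[21,40,0],"rot":[0,0,0],"gripper":100}]'

```text
time: 6.1
eef_pos: [0.4969, 0.0885, 0.3553]
tcp_rot: [-0.006, -3.14, 0.0]
wrist_force: [0.6, 0.0, -0.6]
finger_gap: 0.0725
gripper_force: 0.0
```

Request:
drive_tool --series '[{"dp":[21,40,0],"rot":[0,0,0],"gripper":100},{"dp":[21,40,0],"rot":[0,0,0],"gripper":100},{"dp":[0,0,0],"rot":[0,0,0],"gripper":100},{"dp":[0,0,0],"rot":[0,0,0],"gripper":100}]'

```text
time: 6.5
eef_pos: [0.4559, 0.168, 0.3555]
tcp_rot: [-0.001, -3.141, 0.001]
wrist_force: [0.4, -0.1, 0.5]
finger_gap: 0.0855
gripper_force: 0.0
```

Run:
```python
from h import *
s=shot('scene','scene4');print(np.round(s['eef_pos'],4),np.round(s['tcp_rot'],4),np.round(s['wrist_force'],2),s['finger_gap'])
W,p=cloud('scene4'); W=W.reshape(-1,3)
q=W[(abs(W[:,1]+.113)<.012)&(abs(W[:,0]-.6)<.045)&(W[:,2]>.06)&(W[:,2]<.16)]
print('flag',len(q),np.round(np.percentile(q,[2,50,98],axis=0),3), np.polyfit(q[:,0],q[:,2],1))
g=W[(abs(W[:,0]-.455)<.06)&(abs(W[:,1]-.17)<.11)&(W[:,2]>.16)&(W[:,2]<.34)]
for a in np.arange(.16,.34,.02):
    q=g[(g[:,2]>=a)&(g[:,2]<a+.02)]
    if len(q)>3: print(round(a,2),len(q),'x',np.round(np.percentile(q[:,0],[2,50,98]),3),'y',np.round(np.percentile(q[:,1],[2,50,98]),3))
```

```text
[0.4559 0.168  0.3555] [-8.0000e-04 -3.1408e+00  1.1000e-03] [ 0.45 -0.13  0.53] 0.08550177609423837
flag 286 [[ 0.573 -0.125  0.063]
 [ 0.606 -0.117  0.079]
 [ 0.641 -0.102  0.081]] [0.06048091 0.04102824]
0.18 26 x [0.448 0.462 0.469] y [0.117 0.208 0.215]
0.2 143 x [0.448 0.463 0.47 ] y [0.109 0.126 0.222]
0.22 142 x [0.447 0.464 0.471] y [0.108 0.208 0.223]
0.24 320 x [0.447 0.467 0.474] y [0.093 0.131 0.238]
0.26 403 x [0.444 0.468 0.477] y [0.095 0.146 0.236]
0.28 452 x [0.448 0.468 0.478] y [0.097 0.151 0.23 ]
0.3 203 x [0.444 0.474 0.495] y [0.129 0.139 0.183]
0.32 302 x [0.442 0.484 0.496] y [0.129 0.141 0.186]
```

The flag is down (arm top at z=0.080). I'm lowering the fingers on the near side of the panel.

Request:
drive_tool --series '[{"dp":[0,0,40],"rot":[0,0,0],"gripper":100},{"dp":[0,0,40],"rot":[0,0,0],"gripper":100},{"dp":[0,0,40],"rot":[0,0,0],"gripper":100},{"dp":[0,0,30],"rot":[0,0,0],"gripper":100},{"dp":[0,0,15],"rot":[0,0,0],"gripper":100},{"dp":[0,0,6],"rot":[0,0,0],"gripper":100},{"dp":[0,0,0],"rot":[0,0,0],"gripper":100}]'

```text
time: 7.25
eef_pos: [0.457, 0.1665, 0.1841]
tcp_rot: [-0.008, -3.14, 0.001]
wrist_force: [0.1, 0.4, -0.7]
finger_gap: 0.0856
gripper_force: 0.0
```

Request:
drive_tool --series '[{"dp":[-9,0,0],"rot":[0,0,0],"gripper":100},{"dp":[-6,0,0],"rot":[0,0,0],"gripper":100},{"dp":[-5,0,0],"rot":[0,0,0],"gripper":100},{"dp":[-5,0,0],"rot":[0,0,0],"gripper":100},{"dp":[-5,0,0],"rot":[0,0,0],"gripper":100},{"dp":[-5,0,0],"rot":[0,0,0],"gripper":100},{"dp":[-5,0,0],"rot":[0,0,0],"gripper":100},{"dp":[-5,0,0],"rot":[0,0,0],"gripper":100}]'

```text
time: 8.05
eef_pos: [0.5019, 0.1673, 0.1847]
tcp_rot: [-0.005, -3.141, -0.0]
wrist_force: [-2.0, 0.3, 1.4]
finger_gap: 0.0854
gripper_force: 0.8
```

Request:
drive_tool --series '[{"dp":[-4,0,0],"rot":[0,0,0],"gripper":100},{"dp":[-2,0,0],"rot":[0,0,0],"gripper":100},{"dp":[0,0,0],"rot":[0,0,0],"gripper":100}]'

```text
time: 8.35
eef_pos: [0.508, 0.1673, 0.1847]
tcp_rot: [0.005, 3.141, 0.0]
wrist_force: [-0.2, -0.2, -0.6]
finger_gap: 0.0852
gripper_force: 0.0
```

Request:
drive_tool --series '[{"dp":[-2,0,0],"rot":[0,0,0],"gripper":100},{"dp":[-2,0,0],"rot":[0,0,0],"gripper":100},{"dp":[-1,0,0],"rot":[0,0,0],"gripper":100},{"dp":[-1,0,0],"rot":[0,0,0],"gripper":100}]'

```text
time: 8.75
eef_pos: [0.5134, 0.1671, 0.1845]
tcp_rot: [-0.005, -3.141, 0.0]
wrist_force: [-1.2, -1.0, 0.4]
finger_gap: 0.0853
gripper_force: 0.9
```

Request:
drive_tool --series '[{"dp":[-1,0,0],"rot":[0,0,0],"gripper":100},{"dp":[-1,0,0],"rot":[0,0,0],"gripper":100},{"dp":[0,0,0],"rot":[0,0,0],"gripper":100}]'

```text
time: 9.05
eef_pos: [0.5153, 0.1673, 0.1846]
tcp_rot: [-0.005, -3.14, -0.0]
wrist_force: [-4.2, 0.4, 0.1]
finger_gap: 0.0855
gripper_force: 2.0
```

Request:
drive_tool --series '[{"dp":[-1,0,0],"rot":[0,0,0],"gripper":100},{"dp":[-0.5,0,0],"rot":[0,0,0],"gripper":100},{"dp":[0,0,0],"rot":[0,0,0],"gripper":100}]'

```text
time: 9.35
eef_pos: [0.5158, 0.1673, 0.1845]
tcp_rot: [-0.005, -3.138, 0.0]
wrist_force: [-7.2, 0.5, 3.1]
finger_gap: 0.0856
gripper_force: 3.7
```

Run:
```python
from h import *
s=shot('scene','scene5');print(np.round(s['eef_pos'],4),np.round(s['wrist_force'],2))
im=cv2.imread('pics/scene5.png'); cv2.imwrite('pics/c5.png',cv2.resize(im[140:270,340:540],None,fx=4,fy=4,interpolation=2))
```

```text
[0.5158 0.1673 0.1845] [-7.16  0.49  3.14]
```

View pics/c5.png

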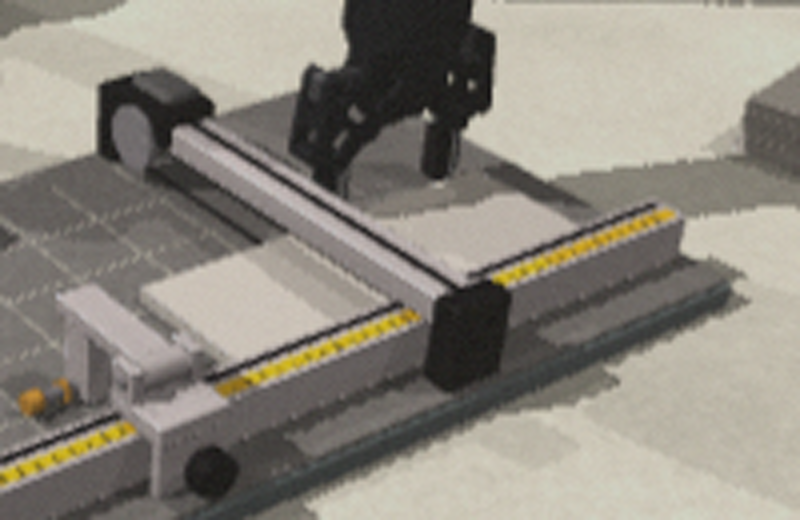

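The panel lies against the fence, and the stop is down at (120,340). I'm backing off and checking the wrist range before the quarter turn.

Request:
drive_tool --series '[{"dp":[4,0,0],"rot":[0,0,0],"gripper":100},{"dp":[6,0,0],"rot":[0,0,0],"gripper":100},{"dp":[0,0,-30],"rot":[0,0,0],"gripper":100},{"dp":[0,0,-40],"rot":[0,0,0],"gripper":100},{"dp":[0,35,0],"rot":[0,0,0],"gripper":70},{"dp":[-20,35,0],"rot":[0,0,0],"gripper":70},{"dp":[-25,35,0],"rot":[0,0,0],"gripper":70},{"dp":[0,0,0],"rot":[0,0,0],"gripper":70}]'

```text
time: 10.2
eef_pos: [0.5551, 0.276, 0.2555]
tcp_rot: [0.0, 3.134, 0.007]
wrist_force: [-0.8, -0.4, -0.3]
finger_gap: 0.0599
gripper_force: 0.0
```

Run:
```python
from h import *
s=shot('top','top6');print(np.round(s['joint_positions'],3),np.round(s['eef_pos'],4),np.round(s['tcp_rot'],4))
im=cv2.imread('pics/top6.png'); cv2.imwrite('pics/c6.png',cv2.resize(im[100:250,110:350],None,fx=3,fy=3,interpolation=2))
```

```text
[ 4.430e-01  5.100e-01  1.662e+00  1.000e-03  9.620e-01 -1.128e+00] [0.5551 0.276  0.2555] [3.000e-04 3.134e+00 6.600e-03]
```

View pics/c6.png

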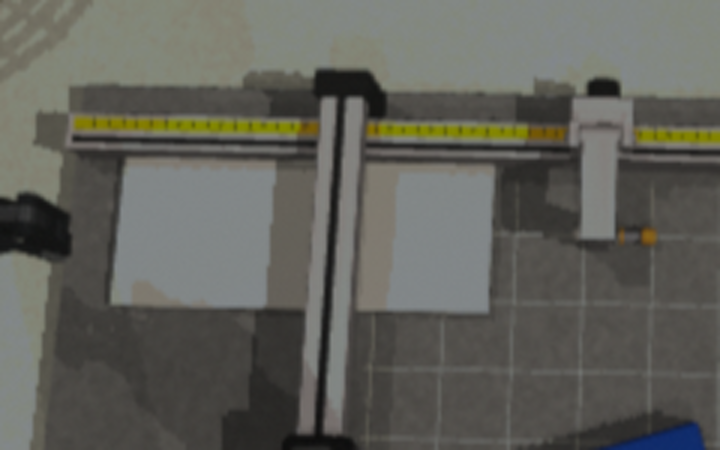

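The top crop shows the panel (115–492, 160–312) flush under the fence and the flag down at (598,185). I'm measuring its pose.

```bash
cat >> h.py <<'E'
def panel(f):
    W,p=cloud(f); z=W[...,2]; g=p.min(-1).astype(int)
    m=np.zeros(z.shape,bool); m[148:235,130:330]=1
    m&=(g>85)&(z>.024)&(z<.036)
    m=cv2.morphologyEx(m.astype(np.uint8),cv2.MORPH_OPEN,np.ones((5,5)))
    n,l,st,c=cv2.connectedComponentsWithStats(m)
    for i in range(1,n):
        if st[i,4]>300:
            # near edge line: per column max row
            q=W[l==i]; r=cv2.minAreaRect((q[:,:2]*1000).astype(np.float32)); print(st[i],np.round(r[0],1),np.round(r[1],1),round(r[2],2),np.round(cv2.boxPoints(r),0).tolist())
    E=[]
    for c in range(135,320):
        r=np.flatnonzero(m[:,c])
        if len(r)>40: E.append(W[r[-1],c,:2])
    E=np.array(E); print('near edge slope dx/dy',np.polyfit(E[:,1],E[:,0],1))
E
python3 - <<'E'
from h import *
panel('top1'); panel('top6')
E
```

```text
[ 145  172   68   50 3177] [539.9 167.8] [107.9 141.2] 0.98 [[485.0, 237.0], [487.0, 96.0], [595.0, 98.0], [593.0, 239.0]]
[ 228  172   45   50 2171] [542.1  15.1] [108.   94.9] 1.04 [[487.0, 62.0], [489.0, -33.0], [597.0, -31.0], [595.0, 64.0]]
near edge slope dx/dy [-0.01371752  0.48917042]
[ 147  152   68   51 3127] [581.5 166.9] [140.7 109.7] 89.59 [[526.0, 97.0], [636.0, 96.0], [637.0, 237.0], [527.0, 238.0]]
[ 229  154   46   51 2133] [580.6  14.3] [ 95.  109.7] 88.93 [[525.0, -32.0], [635.0, -34.0], [636.0, 61.0], [527.0, 63.0]]
near edge slope dx/dy [0.00481275 0.52741075]
```

Request:
drive_tool --series '[{"dp":[0,0,0],"rot":[0,0,8.5],"gripper":70},{"dp":[0,0,0],"rot":[0,0,8.5],"gripper":70}]'

```text
time: 10.45
eef_pos: [0.5519, 0.2714, 0.2545]
tcp_rot: [0.479, 3.105, -0.001]
wrist_force: [-0.6, 0.2, 0.6]
finger_gap: 0.0596
gripper_force: 0.0
```

Run:
```python
from h import *
s=status.sense();print(np.round(s['joint_positions'],3),np.round(s['tcp_rot'],4))
```

```text
[ 0.438  0.506  1.672 -0.     0.964 -0.826] [ 4.7870e-01  3.1049e+00 -7.0000e-04]
```

Request:
drive_tool --series '[{"dp":[0,0,0],"rot":[0,0,8.5],"gripper":70},{"dp":[0,0,0],"rot":[0,0,8.5],"gripper":70},{"dp":[0,0,0],"rot":[0,0,8.5],"gripper":70},{"dp":[0,0,0],"rot":[0,0,8.5],"gripper":70},{"dp":[0,0,0],"rot":[0,0,8.5],"gripper":70},{"dp":[0,0,0],"rot":[0,0,8.5],"gripper":70},{"dp":[0,0,0],"rot":[0,0,8.5],"gripper":70},{"dp":[0,0,0],"rot":[0,0,8.5],"gripper":70}]'

```text
time: 11.25
eef_pos: [0.5519, 0.2711, 0.2548]
tcp_rot: [2.133, 2.306, -0.0]
wrist_force: [0.8, 0.6, 0.3]
finger_gap: 0.06
gripper_force: 0.0
```

Request:
drive_tool --series '[{"dp":[0,0,0],"rot":[0,0,4.8],"gripper":70},{"dp":[0,0,0],"rot":[0,0,0],"gripper":70},{"dp":[0,0,0],"rot":[0,0,0],"gripper":70}]'

```text
time: 11.55
eef_pos: [0.5521, 0.2714, 0.2548]
tcp_rot: [2.219, 2.223, 0.0]
wrist_force: [-0.2, -0.0, 0.2]
finger_gap: 0.0599
gripper_force: 0.0
```

Request:
drive_tool --series '[{"dp":[0,28.5,0],"rot":[0,0,0.4],"gripper":70},{"dp":[0,0,35],"rot":[0,0,0],"gripper":70},{"dp":[0,0,0],"rot":[0,0,0],"gripper":70}]'

```text
time: 11.85
eef_pos: [0.5796, 0.271, 0.2159]
tcp_rot: [-2.226, -2.213, 0.012]
wrist_force: [-0.5, -0.4, -0.6]
finger_gap: 0.0597
gripper_force: 0.0
```

Run:
```python
from h import *
s=shot('scene','scene7');print(np.round(s['eef_pos'],4),np.round(s['tcp_rot'],4))
W,p=cloud('scene7'); W=W.reshape(-1,3)
g=W[(abs(W[:,0]-.58)<.05)&(abs(W[:,1]-.27)<.03)&(W[:,2]>.033)&(W[:,2]<.1)]
for a in np.arange(.03,.1,.004):
    q=g[(g[:,2]>=a)&(g[:,2]<a+.004)]
    if len(q)>1: print(round(a,3),len(q),'x',np.round(np.percentile(q[:,0],[2,50,98]),3),'y',np.round(np.percentile(q[:,1],[2,50,98]),3))
```

```text
[0.5796 0.271  0.2159] [-2.226  -2.2126  0.0124]
0.046 8 x [0.548 0.615 0.617] y [0.262 0.27  0.281]
0.05 20 x [0.548 0.552 0.617] y [0.257 0.264 0.281]
0.054 25 x [0.537 0.553 0.624] y [0.257 0.265 0.278]
0.058 25 x [0.538 0.552 0.624] y [0.258 0.263 0.277]
0.062 23 x [0.539 0.553 0.625] y [0.259 0.265 0.279]
0.066 29 x [0.539 0.611 0.626] y [0.258 0.263 0.279]
0.07 27 x [0.542 0.614 0.624] y [0.258 0.263 0.278]
0.074 27 x [0.538 0.612 0.624] y [0.258 0.263 0.277]
0.078 26 x [0.539 0.612 0.624] y [0.257 0.265 0.282]
0.082 25 x [0.545 0.551 0.624] y [0.257 0.265 0.279]
0.086 16 x [0.544 0.62  0.626] y [0.256 0.26  0.269]
0.09 25 x [0.532 0.549 0.625] y [0.257 0.262 0.277]
0.094 37 x [0.531 0.552 0.626] y [0.256 0.262 0.28 ]
0.098 16 x [0.532 0.582 0.625] y [0.257 0.264 0.28 ]
```

Request:
drive_tool --series '[{"dp":[0,0,15],"rot":[0,0,0],"gripper":70},{"dp":[0,0,8],"rot":[0,0,0],"gripper":70},{"dp":[0,0,0],"rot":[0,0,0],"gripper":70}]'

```text
time: 12.2
eef_pos: [0.5803, 0.272, 0.1964]
tcp_rot: [-2.228, -2.214, 0.003]
wrist_force: [-0.3, 0.8, -0.5]
finger_gap: 0.0597
gripper_force: 0.0
```

Request:
drive_tool --series '[{"dp":[-8,0,0],"rot":[0,0,0],"gripper":70},{"dp":[-5,0,0],"rot":[0,0,0],"gripper":70},{"dp":[-4,0,0],"rot":[0,0,0],"gripper":70},{"dp":[-4,0,0],"rot":[0,0,0],"gripper":70},{"dp":[-4,0,0],"rot":[0,0,0],"gripper":70},{"dp":[-4,0,0],"rot":[0,0,0],"gripper":70}]'

```text
time: 12.8
eef_pos: [0.5808, 0.2429, 0.1969]
tcp_rot: [-2.229, -2.213, -0.001]
wrist_force: [0.3, 1.4, -0.4]
finger_gap: 0.0597
gripper_force: 0.7
```

Request:
drive_tool --series '[{"dp":[-3,0,3],"rot":[0,0,0],"gripper":70},{"dp":[-4,0,0],"rot":[0,0,0],"gripper":70},{"dp":[-4,0,0],"rot":[0,0,0],"gripper":70},{"dp":[-4,0,0],"rot":[0,0,0],"gripper":70},{"dp":[-4,0,0],"rot":[0,0,0],"gripper":70},{"dp":[-4,0,0],"rot":[0,0,0],"gripper":70},{"dp":[-4,0,0],"rot":[0,0,0],"gripper":70},{"dp":[-3,0,0],"rot":[0,0,0],"gripper":70}]'

```text
time: 13.6
eef_pos: [0.5805, 0.2155, 0.1964]
tcp_rot: [-2.229, -2.21, -0.01]
wrist_force: [-4.2, 10.6, 13.7]
finger_gap: 0.0599
gripper_force: 8.5
```

Unexpected vertical force: either the tips rub on the bed or they ride on the panel. I'm lifting slightly and looking.

Request:
drive_tool --series '[{"dp":[0,0,-4],"rot":[0,0,0],"gripper":70},{"dp":[0,0,0],"rot":[0,0,0],"gripper":70}]'

```text
time: 13.8
eef_pos: [0.5806, 0.2131, 0.1983]
tcp_rot: [2.228, 2.214, 0.001]
wrist_force: [-0.6, 1.4, 4.0]
finger_gap: 0.0594
gripper_force: 2.3
```

Run:
```python
from h import *
s=shot('scene','scene8');print(np.round(s['eef_pos'],4),np.round(s['wrist_force'],2))
shot('top','top8'); panel('top8')
a=cv2.imread('pics/scene8.png')[140:270,380:540]; b=cv2.imread('pics/top8.png')[120:250,120:340]
cv2.imwrite('pics/c8.png',np.hstack([cv2.resize(a,(400,325),interpolation=2),cv2.resize(b,(400,325),interpolation=2)]))
```

```text
[0.5806 0.2131 0.1983] [-0.63  1.36  4.03]
[ 162  153   53   50 2242] [581.4 151. ] [109.5 109.2] 0.04 [[527.0, 206.0], [527.0, 96.0], [636.0, 96.0], [636.0, 206.0]]
[ 229  154   59   51 2836] [580.7  -1.4] [125.8 110.9] 89.74 [[525.0, -64.0], [636.0, -65.0], [636.0, 61.0], [526.0, 62.0]]
near edge slope dx/dy [0.0079935  0.52650152]
```

View pics/c8.png

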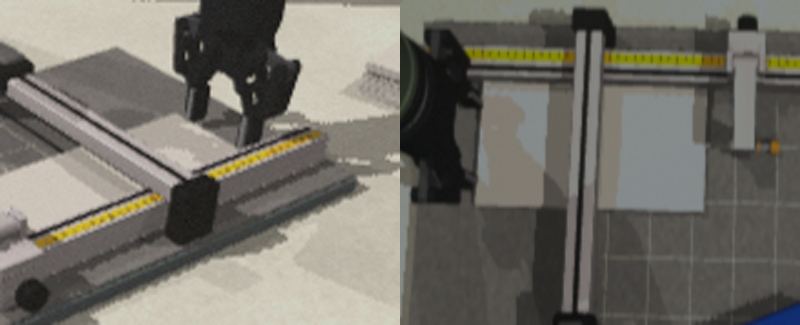

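The panel has advanced about 31 mm and is still square on the fence. By the camera the tips are about 169 mm out, so they have climbed onto the end edge. I'll lift, back off and come in lower.

Request:
drive_tool --series '[{"dp":[0,0,-8],"rot":[0,0,0],"gripper":70},{"dp":[10,0,0],"rot":[0,0,0],"gripper":70},{"dp":[8,0,0],"rot":[0,0,0],"gripper":70},{"dp":[0,0,5],"rot":[0,0,0],"gripper":70},{"dp":[0,0,4],"rot":[0,0,0],"gripper":70},{"dp":[0,0,0],"rot":[0,0,0],"gripper":70}]'

```text
time: 14.5
eef_pos: [0.5801, 0.231, 0.1954]
tcp_rot: [-2.228, -2.214, 0.004]
wrist_force: [0.1, -0.4, -0.3]
finger_gap: 0.0596
gripper_force: 0.0
```

Request:
drive_tool --series '[{"dp":[0,0,4],"rot":[0,0,0],"gripper":70},{"dp":[0,0,2],"rot":[0,0,0],"gripper":70},{"dp":[0,0,0],"rot":[0,0,0],"gripper":70},{"dp":[0,0,0],"rot":[0,0,0],"gripper":70}]'

```text
time: 14.9
eef_pos: [0.5806, 0.231, 0.1907]
tcp_rot: [-2.229, -2.214, -0.0]
wrist_force: [0.1, 0.3, 1.3]
finger_gap: 0.0598
gripper_force: 0.0
```

Request:
drive_tool --series '[{"dp":[-4,0,-1],"rot":[0,0,0],"gripper":70},{"dp":[-4,0,0],"rot":[0,0,0],"gripper":70},{"dp":[-4,0,0],"rot":[0,0,0],"gripper":70},{"dp":[-4,0,0],"rot":[0,0,0],"gripper":70},{"dp":[-3,0,0],"rot":[0,0,0],"gripper":70},{"dp":[-3,0,0],"rot":[0,0,0],"gripper":70}]'

```text
time: 15.5
eef_pos: [0.5805, 0.209, 0.1918]
tcp_rot: [-2.229, -2.214, -0.001]
wrist_force: [-0.4, 1.1, 0.7]
finger_gap: 0.0595
gripper_force: 0.7
```

Request:
drive_tool --series '[{"dp":[-2,0,0],"rot":[0,0,0],"gripper":70},{"dp":[-2,0,0],"rot":[0,0,0],"gripper":70},{"dp":[-2,0,0],"rot":[0,0,0],"gripper":70},{"dp":[-2,0,0],"rot":[0,0,0],"gripper":70},{"dp":[-2,0,0],"rot":[0,0,0],"gripper":70},{"dp":[-2,0,0],"rot":[0,0,0],"gripper":70}]'

```text
time: 16.1
eef_pos: [0.5804, 0.197, 0.1918]
tcp_rot: [2.229, 2.214, 0.001]
wrist_force: [-0.1, 1.8, 1.3]
finger_gap: 0.0596
gripper_force: 0.9
```

Request:
drive_tool --series '[{"dp":[-1,0,0],"rot":[0,0,0],"gripper":70},{"dp":[-1,0,0],"rot":[0,0,0],"gripper":70}]'

```text
time: 16.3
eef_pos: [0.5804, 0.195, 0.1917]
tcp_rot: [2.229, 2.214, 0.0]
wrist_force: [-0.8, 1.2, 0.4]
finger_gap: 0.0597
gripper_force: 0.8
```

Request:
drive_tool --series '[{"dp":[-1,0,0],"rot":[0,0,0],"gripper":70},{"dp":[-1,0,0],"rot":[0,0,0],"gripper":70}]'

```text
time: 16.5
eef_pos: [0.5803, 0.1931, 0.1917]
tcp_rot: [-2.229, -2.214, -0.0]
wrist_force: [-0.2, 1.6, 1.0]
finger_gap: 0.06
gripper_force: 0.9
```

Request:
drive_tool --series '[{"dp":[-1,0,0],"rot":[0,0,0],"gripper":70},{"dp":[-1,0,0],"rot":[0,0,0],"gripper":70}]'

```text
time: 16.7
eef_pos: [0.5803, 0.1911, 0.1917]
tcp_rot: [-2.229, -2.214, -0.0]
wrist_force: [-0.1, 1.6, 2.2]
finger_gap: 0.0599
gripper_force: 0.8
```

Request:
drive_tool --series '[{"dp":[-1,0,0],"rot":[0,0,0],"gripper":70},{"dp":[-1,0,0],"rot":[0,0,0],"gripper":70}]'

```text
time: 16.9
eef_pos: [0.5803, 0.189, 0.1917]
tcp_rot: [-2.229, -2.214, -0.0]
wrist_force: [0.0, 2.5, 1.8]
finger_gap: 0.0596
gripper_force: 0.8
```

Request:
drive_tool --series '[{"dp":[-1,0,0],"rot":[0,0,0],"gripper":70}]'

```text
time: 17.0
eef_pos: [0.5803, 0.1881, 0.1917]
tcp_rot: [-2.229, -2.214, -0.0]
wrist_force: [-0.5, 1.8, 0.9]
finger_gap: 0.0599
gripper_force: 0.9
```

Request:
drive_tool --series '[{"dp":[-1,0,0],"rot":[0,0,0],"gripper":70}]'

```text
time: 17.1
eef_pos: [0.5803, 0.1871, 0.1917]
tcp_rot: [-2.229, -2.214, -0.0]
wrist_force: [0.4, 2.3, 0.6]
finger_gap: 0.0597
gripper_force: 0.9
```

Request:
drive_tool --series '[{"dp":[-1,0,0],"rot":[0,0,0],"gripper":70}]'

```text
time: 17.2
eef_pos: [0.5803, 0.1861, 0.1917]
tcp_rot: [-2.229, -2.214, -0.0]
wrist_force: [0.2, 2.2, 0.4]
finger_gap: 0.0597
gripper_force: 1.0
```

Request:
drive_tool --series '[{"dp":[-1,0,0],"rot":[0,0,0],"gripper":70}]'

```text
time: 17.3
eef_pos: [0.5803, 0.1853, 0.1917]
tcp_rot: [-2.229, -2.213, -0.001]
wrist_force: [-0.7, 5.0, 0.2]
finger_gap: 0.0595
gripper_force: 2.4
```

Request:
drive_tool --series '[{"dp":[-0.7,0,0],"rot":[0,0,0],"gripper":70}]'

```text
time: 17.4
eef_pos: [0.5803, 0.1849, 0.1917]
tcp_rot: [-2.229, -2.213, -0.002]
wrist_force: [-0.3, 6.4, 0.4]
finger_gap: 0.0597
gripper_force: 3.1
```

Solid contact. I'm building the force gently.

Request:
drive_tool --series '[{"dp":[-0.5,0,0],"rot":[0,0,0],"gripper":70},{"dp":[0,0,0],"rot":[0,0,0],"gripper":70}]'

```text
time: 17.6
eef_pos: [0.5803, 0.1847, 0.1917]
tcp_rot: [-2.229, -2.213, -0.003]
wrist_force: [0.3, 6.6, 0.8]
finger_gap: 0.0599
gripper_force: 3.0
```

Request:
drive_tool --series '[{"dp":[-0.4,0,0],"rot":[0,0,0],"gripper":70},{"dp":[0,0,0],"rot":[0,0,0],"gripper":70}]'

```text
time: 17.8
eef_pos: [0.5803, 0.1844, 0.1918]
tcp_rot: [-2.229, -2.212, -0.003]
wrist_force: [-0.4, 7.8, 1.1]
finger_gap: 0.0597
gripper_force: 3.5
```

Request:
drive_tool --series '[{"dp":[-0.6,0,0],"rot":[0,0,0],"gripper":70},{"dp":[0,0,0],"rot":[0,0,0],"gripper":70}]'

```text
time: 18.0
eef_pos: [0.5803, 0.1841, 0.1918]
tcp_rot: [-2.229, -2.212, -0.004]
wrist_force: [-0.3, 7.8, 0.2]
finger_gap: 0.0598
gripper_force: 4.0
```

Request:
drive_tool --series '[{"dp":[-0.2,0,0],"rot":[0,0,0],"gripper":70},{"dp":[0,0,0],"rot":[0,0,0],"gripper":70},{"dp":[0,0,0],"rot":[0,0,0],"gripper":70},{"dp":[0,0,0],"rot":[0,0,0],"gripper":70},{"dp":[0,0,0],"rot":[0,0,0],"gripper":70},{"dp":[0,0,0],"rot":[0,0,0],"gripper":70}]'

```text
time: 18.6
eef_pos: [0.5803, 0.1841, 0.1918]
tcp_rot: [-2.229, -2.212, -0.004]
wrist_force: [0.1, 8.5, -0.2]
finger_gap: 0.0594
gripper_force: 4.3
```

Request:
drive_tool --series '[{"dp":[-0.5,0,0],"rot":[0,0,0],"gripper":70},{"dp":[0,0,0],"rot":[0,0,0],"gripper":70},{"dp":[0,0,0],"rot":[0,0,0],"gripper":70},{"dp":[0,0,0],"rot":[0,0,0],"gripper":70},{"dp":[0,0,0],"rot":[0,0,0],"gripper":70},{"dp":[0,0,0],"rot":[0,0,0],"gripper":70}]'

```text
time: 19.2
eef_pos: [0.5803, 0.1837, 0.1918]
tcp_rot: [-2.229, -2.212, -0.005]
wrist_force: [-0.2, 10.2, 0.6]
finger_gap: 0.0598
gripper_force: 4.7
```

Run:
```python
from h import *
s=shot('top','top9'); panel('top9'); print(np.round(s['wrist_force'],2))
a=cv2.imread('pics/top9.png')[130:240,140:340]; cv2.imwrite('pics/c9.png',cv2.resize(a,None,fx=4,fy=4,interpolation=2))
# fence inner edge line (dark/bright) from z: pixels at fence-top height
W,p=cloud('top9'); E=[]
for c in list(range(165,205))+list(range(235,295))+list(range(325,380)):
    col=W[135:165,c]; k=np.flatnonzero((col[:,2]>.044)&(col[:,2]<.056))
    if len(k): E.append(col[k[-1],:2])
E=np.array(E); print('fence',np.polyfit(E[:,1],E[:,0],1))
```

```text
[ 177  153   38   50 1404] [581.8 135.2] [109.4  77.3] 0.38 [[527.0, 174.0], [527.0, 96.0], [637.0, 97.0], [636.0, 174.0]]
[ 229  154   75   52 3538] [580.2 -17.5] [158.7 111.1] 89.56 [[524.0, -96.0], [635.0, -97.0], [636.0, 61.0], [525.0, 62.0]]
near edge slope dx/dy [0.00661544 0.52674912]
[-0.22 10.24  0.56]
fence [-0.01231449  0.63301316]
```

View pics/c9.png

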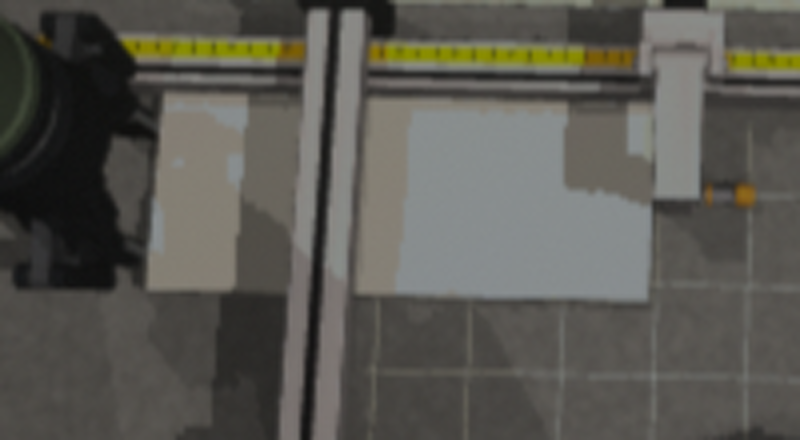

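Pressed at about 8–9 N net. The crop shows the panel end against the stop, and the panel's edge slope (0.0066) matches the fence (0.0063). I'm easing off.

Request:
drive_tool --series '[{"dp":[1,0,0],"rot":[0,0,0],"gripper":70},{"dp":[1,0,0],"rot":[0,0,0],"gripper":70},{"dp":[2,0,0],"rot":[0,0,0],"gripper":70},{"dp":[4,0,0],"rot":[0,0,0],"gripper":70},{"dp":[12,0,0],"rot":[0,0,0],"gripper":70},{"dp":[15,0,0],"rot":[0,0,0],"gripper":70},{"dp":[0,0,-40],"rot":[0,0,0],"gripper":70},{"dp":[0,0,0],"rot":[0,0,0],"gripper":70}]'

```text
time: 20.05
eef_pos: [0.582, 0.2192, 0.2359]
tcp_rot: [2.224, 2.213, 0.013]
wrist_force: [0.4, 0.3, 1.1]
finger_gap: 0.0599
gripper_force: 0.0
```

Request:
drive_tool --series '[{"dp":[40,0,-20],"rot":[0,0,0],"gripper":70},{"dp":[40,0,0],"rot":[0,0,0],"gripper":70},{"dp":[0,0,0],"rot":[0,0,0],"gripper":70}]'

```text
time: 20.35
eef_pos: [0.5808, 0.302, 0.2523]
tcp_rot: [-2.224, -2.218, -0.007]
wrist_force: [0.7, -0.1, 0.2]
finger_gap: 0.0596
gripper_force: 0.0
```

Run:
```python
from h import *
s=shot('top','top10'); panel('top10'); print(np.round(s['wrist_force'],2),s['eef_pos'],s['time'])
W,_=cloud('top10'); print(W[165,308])
```

```text
[ 176  153   39   50 1682] [581.3 135.9] [ 78.7 109.3] 89.98 [[527.0, 97.0], [636.0, 96.0], [636.0, 175.0], [527.0, 175.0]]
[ 229  154   74   51 3484] [580.  -16.2] [157.1 110.9] 89.7 [[524.0, -94.0], [635.0, -95.0], [636.0, 62.0], [525.0, 63.0]]
near edge slope dx/dy [0.01068544 0.52663264]
[ 0.67 -0.07  0.15] [0.58081323 0.30202379 0.25227016] 20.35
[ 0.60056418 -0.10974622  0.07884662]
```

Run:
```python
from h import *
shot('top','top11')
def sub(f):
    g=np.load(f'pics/{f}.npz')['p'].astype(float).mean(-1)
    g=cv2.GaussianBlur(g,(0,0),.7); out=[]
    for r in list(range(186,202)):  # -y end below the nose
        d=-np.diff(g[r,296:312]); d[d<0]=0; i=d.argmax(); w=d[max(0,i-2):i+3]; out.append(296+max(0,i-2)+.5+(w*np.arange(len(w))).sum()/w.sum())
    e=[]; cs=list(range(182,198))+list(range(232,300))
    for c in cs:
        d=-np.diff(g[195:214,c]); d[d<0]=0; i=d.argmax(); w=d[max(0,i-2):i+3]; e.append(195+max(0,i-2)+.5+(w*np.arange(len(w))).sum()/w.sum())
    cs=np.array(cs); e=np.array(e); k=abs(e-np.median(e))<4
    print(f,'end col',np.round(np.median(out),2),'near edge slope, row@240',np.round(np.polyfit(cs[k]-240,e[k],1),4))
for f in ['top9','top10','top11']: sub(f)
def sub6(f):
    g=np.load(f'pics/{f}.npz')['p'].astype(float).mean(-1); g=cv2.GaussianBlur(g,(0,0),.7); cs=list(range(155,198))+list(range(232,268)); e=[]
    for c in cs:
        d=-np.diff(g[195:214,c]); d[d<0]=0; i=d.argmax(); w=d[max(0,i-2):i+3]; e.append(195+max(0,i-2)+.5+(w*np.arange(len(w))).sum()/w.sum())
    cs=np.array(cs); e=np.array(e); k=abs(e-np.median(e))<4; print(f,np.round(np.polyfit(cs[k]-240,e[k],1),4))
sub6('top6'); print(optics.calibration('top')['R'])
```

```text
top9 end col 302.04 near edge slope, row@240 [2.200000e-02 2.032586e+02]
top10 end col 301.1 near edge slope, row@240 [2.250000e-02 2.032614e+02]
top11 end col 301.09 near edge slope, row@240 [2.250000e-02 2.032595e+02]
top6 [1.920000e-02 2.030447e+02]
[[ 0.01384079 -0.99982252  0.01278139]
 [-0.98517863 -0.01582152 -0.1708003 ]
 [ 0.17097221 -0.01022794 -0.98522276]]
```

The panel end seems to have come back about 2 mm on release. I'll re-seat it lightly into the sprung range, stopping just short of the solid (contact onset was at TCP y≈0.186).

Request:
drive_tool --series '[{"dp":[-40,0,0],"rot":[0,0,0],"gripper":70},{"dp":[-37,0,0],"rot":[0,0,0],"gripper":70},{"dp":[0,0,30],"rot":[0,0,0],"gripper":70},{"dp":[0,0,20],"rot":[0,0,0],"gripper":70},{"dp":[0,0,10],"rot":[0,0,0],"gripper":70},{"dp":[0,0,0],"rot":[0,0,0],"gripper":70},{"dp":[0,0,0],"rot":[0,0,0],"gripper":70}]'

```text
time: 21.15
eef_pos: [0.5808, 0.2202, 0.1921]
tcp_rot: [2.229, 2.214, 0.001]
wrist_force: [-0.3, 1.1, 0.6]
finger_gap: 0.0595
gripper_force: 0.0
```

Tip height is right (TCP z=0.192). I'm approaching to y≈0.190.

Request:
drive_tool --series '[{"dp":[-8,0,0],"rot":[0,0,0],"gripper":70},{"dp":[-8,0,0],"rot":[0,0,0],"gripper":70},{"dp":[-8,0,0],"rot":[0,0,0],"gripper":70},{"dp":[-6,0,0],"rot":[0,0,0],"gripper":70},{"dp":[0,0,0],"rot":[0,0,0],"gripper":70},{"dp":[0,0,0],"rot":[0,0,0],"gripper":70}]'

```text
time: 21.75
eef_pos: [0.5804, 0.19, 0.1918]
tcp_rot: [-2.229, -2.213, -0.0]
wrist_force: [-0.3, 0.2, 0.6]
finger_gap: 0.0596
gripper_force: 0.0
```

Request:
drive_tool --series '[{"dp":[-1,0,0],"rot":[0,0,0],"gripper":70},{"dp":[0,0,0],"rot":[0,0,0],"gripper":70}]'

```text
time: 21.95
eef_pos: [0.5803, 0.1894, 0.1917]
tcp_rot: [-2.228, -2.214, -0.0]
wrist_force: [-0.2, 0.4, 0.5]
finger_gap: 0.0602
gripper_force: 0.0
```

Request:
drive_tool --series '[{"dp":[-1,0,0],"rot":[0,0,0],"gripper":70},{"dp":[0,0,0],"rot":[0,0,0],"gripper":70}]'

```text
time: 22.15
eef_pos: [0.5803, 0.1883, 0.1917]
tcp_rot: [-2.229, -2.214, 0.0]
wrist_force: [0.7, 0.1, -0.3]
finger_gap: 0.0599
gripper_force: 0.0
```

Request:
drive_tool --series '[{"dp":[-0.6,0,0],"rot":[0,0,0],"gripper":70},{"dp":[0,0,0],"rot":[0,0,0],"gripper":70}]'

```text
time: 22.35
eef_pos: [0.5803, 0.1876, 0.1917]
tcp_rot: [-2.229, -2.214, -0.0]
wrist_force: [0.1, -0.3, 0.6]
finger_gap: 0.0598
gripper_force: 0.0
```

Request:
drive_tool --series '[{"dp":[-0.5,0,0],"rot":[0,0,0],"gripper":70},{"dp":[0,0,0],"rot":[0,0,0],"gripper":70}]'

```text
time: 22.55
eef_pos: [0.5803, 0.1871, 0.1917]
tcp_rot: [-2.229, -2.214, -0.0]
wrist_force: [-0.0, -0.3, -0.3]
finger_gap: 0.0597
gripper_force: 0.0
```

Request:
drive_tool --series '[{"dp":[-0.5,0,0],"rot":[0,0,0],"gripper":70},{"dp":[0,0,0],"rot":[0,0,0],"gripper":70}]'

```text
time: 22.75
eef_pos: [0.5803, 0.1866, 0.1917]
tcp_rot: [-2.229, -2.214, -0.0]
wrist_force: [0.0, -0.0, 0.8]
finger_gap: 0.0599
gripper_force: 0.0
```

Request:
drive_tool --series '[{"dp":[-0.5,0,0],"rot":[0,0,0],"gripper":70},{"dp":[0,0,0],"rot":[0,0,0],"gripper":70}]'

```text
time: 22.95
eef_pos: [0.5803, 0.1861, 0.1917]
tcp_rot: [-2.229, -2.214, -0.0]
wrist_force: [-0.2, 1.2, 0.5]
finger_gap: 0.0604
gripper_force: 0.0
```

There is no touch until y≈0.186, so the panel still sits at the solid's onset, well within the sprung tip's travel. I'm retreating and handing in.

Request:
drive_tool --series '[{"dp":[3,0,0],"rot":[0,0,0],"gripper":70},{"dp":[10,0,0],"rot":[0,0,0],"gripper":70},{"dp":[20,0,0],"rot":[0,0,0],"gripper":70},{"dp":[0,0,-40],"rot":[0,0,0],"gripper":70},{"dp":[40,0,-20],"rot":[0,0,0],"gripper":70},{"dp":[40,0,0],"rot":[0,0,0],"gripper":70},{"dp":[0,0,0],"rot":[0,0,0],"gripper":70},{"dp":[0,0,0],"rot":[0,0,0],"gripper":70}]'

```text
time: 23.75
eef_pos: [0.5805, 0.3004, 0.2514]
tcp_rot: [-2.226, -2.217, 0.001]
wrist_force: [0.3, -1.1, 0.3]
finger_gap: 0.0597
gripper_force: 0.0
```

Run:
```python
from h import *
shot('top','top12'); panel('top12'); print(hand_in())
```

```text
[ 176  153   39   50 1673] [581.4 136.2] [ 78.5 109.5] 89.96 [[527.0, 97.0], [636.0, 97.0], [636.0, 175.0], [527.0, 175.0]]
[ 229  154   74   52 3484] [580.  -16.6] [156.6 110.9] 89.69 [[524.0, -95.0], [635.0, -95.0], [636.0, 61.0], [525.0, 62.0]]
near edge slope dx/dy [0.01446873 0.52641265]
the job is handed in; nothing more can be done
None
```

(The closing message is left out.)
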